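# Open the plant-label case on the market stall

## Robot

A 6-joint arm with a two-finger parallel gripper is mounted at the origin on the work surface. World frame = base frame: x ahead of the robot, y to its left, z up, the work surface at z = 0. Lengths are in m, angles in rad, forces in N, time in s.
With the tool pointing down it reaches from about 0.25 to 0.8 m from the base axis. Payload 3.9 kg.
Tool frame: the origin (TCP) lies at the very end of the fingers, on their centre line; the grasp point (between the pads) lies 19 mm behind it (manip.grasp_offset is the distance from the TCP to the grasp point, in m); z points along the fingers, y is the direction in which the jaws open and shut (so a half turn about z gives the same grasp; the last joint's range is limited). The gripper opens to 85 mm and grips with 20 to 120 N. Pads are 22 mm wide; open, the fingers measure 114 mm over their backs; the gripper's body (76 mm by 85 mm) begins 54 mm behind the grasp point. The pads swing forward as they close: fully open they stand 13 mm farther back than shut.
Start: joints at [-1.133, 0.26, -0.138, 1.173, 0, 1.571], TCP at [0.223, -0.475, 0.202] pointing down, gripper open.
Joint ranges: [-2.78, 2.78], [-0.83, 1.72], [-1.28, 1.37], [-1.9, 2.12], [-1.57, 1.48], [-3.14, 3.14]. Speed limits (rad/s): [2.57, 2.57, 3.14, 3.14, 3.14, 3.14].

## Interface

Orientations are given as a unit quaternion [x, y, z, w].
In Python, from workcell import telemetry, eyes, order, manip gives the robot as it stands. The module is installed in compiled form; this text tells all that it offers.
- The arm moves only by the shell command python3 -m crank 'ROWS' [FORCE]. ROWS is JSON, a list of rows, each a list of 7 numbers: the turn, a rotation vector about the tool's x, y, z in rad, then the shift along the tool's x, y, z in mm, then the gripper's target within -1 to 1 (fully open at 1, half-way at 0, shut at -1). In form: [[wx, wy, wz, dx, dy, dz, jaw], ...]. A call has 1 to 20 rows; each row shifts and turns the commanded pose from where the row before left it, along the tool's axes as they then stand; what a row does not reach is not made up. A row lasts 1/8 s, in which the tool goes at most 62.5 mm and 10.7 degrees, less where a joint would pass 70% of its speed; a pose out of reach is approached as far as the arm can. A call with a gripper value outside its range is refused whole. The fingers move at their own pace and stop on an object; FORCE is the grip in N (left out, the last holds). Time passes only in rows, so rows that do not move let the fingers close. It gives the time, the measured TCP pose, the force and the opening at its end, in the units of the state.
- telemetry.observe(): the state, without advancing time (a new reading comes with each control period).
- eyes.grab_frame(name): name is "scene" or "top" or "wrist"; returns a dict with "color" (384x512x3 uint8, red, green, blue), "fov_y" (degrees; the focal length in pixels is half the picture's height over the tangent of half this angle, whatever the lens; pixels are square), "cx", "cy" (the principal point, pixels), "D" ([k1, k2, p1, p2, k3] as OpenCV has them; the pictures are not rectified), "extrinsics" (4x4, takes a point from camera to world coordinates); the wrist camera has in their place "mount" (4x4, takes a point from camera to tool coordinates, whose origin is the TCP and whose axes are the flange's). Camera axes: x right, y up, looking along -z (the intrinsics and any distortion apply to the point x, -y, -z); pixel columns grow to the right and rows downward; lengths in m; the calibration is good to about 2 mm. A picture is of the moment at which its call begins: read the wrist's pose just before it. There is no depth.
- order.job_done(): hands the job in, once; it reports no verdict.
The state is a dict: "t": time; "q": joint angles; "qd": joint speeds; "joint_efforts": joint torques, N m; "tcp_pos": TCP position; "tool_rot": TCP orientation; "force": force on the tool from outside, world axes, zero at the start; "ft_torque": the same for the moment, N m; "width": finger opening in m.
Only numpy, scipy, OpenCV 4.12 (cv2) and the standard library are available. Lean on these libraries where they do the work, as an engineer would, in place of code of your own. Each camera call takes 0.05 s, during which the arm holds its last target. There are 200 camera calls.

## Task

Open the longer of the two grey cases so that the plant labels inside can be reached: press down the raised release tab on its cover and, while it is held down, slide the cover along its rails towards the small upright ridge beside the tab, all the way to its stop. Leave it open, and leave the shorter case shut.

Things in the scene. Friction and masses are not known exactly. Their poses are not given: they have to be found in the camera images.
- label_case: The LONG grey case, the one to open: 200 mm long (x), 90 wide (y), 50 high, fixed to the table. Origin: centre of its underside. +x: along the rails, the way its cover opens. The flat light grey cover lies between the side rails, its top 47 mm above the table; the release tab is at the case's -x end. An open cover overhangs the +x end.
- label_tab_top (a point): Centre of the top of the long case's release tab (moves with it): dark grey block, 40 (x) by 36 (y) mm, standing 9 mm proud of the cover (top 56 above the table). Axes as the case. On its +x side an upright cover ridge, 8 thick, 44 wide, 13 higher than the cover, near face 24 mm from the tab's centre: a shut gripper pressing the tab flush can push against it.
- label_tab (a joint): How far the long case's tab is pressed, m: 0 up, 0.009 fully down (flush with the cover). Sprung: about 2 N to start, 7.5 N fully down. Pressed more than 5 mm it frees the cover; it must stay pressed over the first 20 mm of the slide, after which it may come up.
- label_cover (a joint): How far the long case's cover has slid open, m: 0 shut (latched), 0.080 at its stop. Slides with about 1.5 N of friction and stays where it is left.
- short_cover (a joint): How far the cover of the SHORT case has slid open, m: 0 shut, 0.045 at its stop. The short case is a look-alike bystander, grey, 130 long, 110 wide, 50 high, with the same kind of tab and ridge. It is to stay shut.
Mind the look-alikes: they are no part of the job. What is shaped like the label_case but orange is not meant.

How it is judged:
On the way:
1. the long case's tab is held pressed while its cover starts to slide (value of joint label_tab above 0.004 m and value of joint label_cover between 0.005 and 0.03 m), for 0.03 s.
At the end, for the whole second after the job is handed in: The long case's cover stands open to within 14 mm of its 80 mm stop and is at rest; the short case's cover is shut (within 6 mm) (value of joint label_cover above 0.066 m and velocity of joint label_cover between -0.005 and 0.005 m/s and value of joint short_cover below 0.006 m); the robot touches nothing.
It fails at once if the short case's cover is slid open by more than 10 mm (value of joint short_cover above 0.01 m).
It also fails if it takes over 32 s, if anything falls off the work surface, if the arm or the gripper's body presses on something with over 40 N, if the wrist force passes 120 N, or if a joint passes its speed limit or range.

## Working session

There is one attempt and no reset: what is moved stays moved. The work goes in short steps, Python scripts to look and compute and a shell command to move; the robot and the scene stay as the last step left them, time stands still between calls to the robot, and variables do not carry over. Pictures are saved under pics/ and viewed, about 8 in all and at most 12, crops included, and the job is handed in when it is done.

```bash
mkdir -p pics; cat > h.py <<'E'
import numpy as np, cv2
from scipy.spatial.transform import Rotation as R
from workcell import telemetry, eyes, order, manip
def K(f):
    h=f["color"].shape[0]; F=h/2/np.tan(np.radians(f["fov_y"])/2)
    return np.array([[F,0,f["cx"]],[0,F,f["cy"]],[0,0,1]])
def grab(n,png):
    s=telemetry.observe(); f=eyes.grab_frame(n)
    if "mount" in f:
        T=np.eye(4);T[:3,:3]=R.from_quat(s["tool_rot"]).as_matrix();T[:3,3]=s["tcp_pos"]
        f["extrinsics"]=T@np.array(f["mount"])
    cv2.imwrite("pics/"+png+".png",f["color"][:,:,::-1]); np.save("pics/"+png+".npy",f,allow_pickle=True); return f
def load(png): return np.load("pics/"+png+".npy",allow_pickle=True).item()
def ray(f,px,z):
    p=cv2.undistortPoints(np.array(px,float).reshape(-1,1,2),K(f),np.array(f["D"],float)).reshape(-1,2)
    E=np.array(f["extrinsics"]); d=np.c_[p[:,0],-p[:,1],-np.ones(len(p))]@E[:3,:3].T
    o=E[:3,3]; return o+d*((z-o[2])/d[:,2])[:,None]
E
python3 - <<'E'
from h import *
a=grab("top","top0");b=grab("scene","sc0")
cv2.imwrite("pics/both.png",cv2.resize(np.hstack([a["color"],b["color"]])[:,:,::-1],(800,300)))
s=telemetry.observe();print(s["t"],s["tcp_pos"],s["tool_rot"],s["force"],a["extrinsics"])
E
```

```text
0.1 [ 0.22227772 -0.47489068  0.20155464] [ 9.76133407e-01  2.17170007e-01 -2.15092864e-04 -8.44384819e-04] [0.08245601 0.38847064 0.72758497] [[ 2.36082648e-02  9.83932810e-01 -1.76971397e-01  3.58367686e-01]
 [-9.99659916e-01  2.51954215e-02  6.72631780e-03  3.70792962e-04]
 [ 1.10771137e-02  1.76752415e-01  9.84193010e-01  8.12607502e-01]
 [ 0.00000000e+00  0.00000000e+00  0.00000000e+00  1.00000000e+00]]
```

View pics/top0.png

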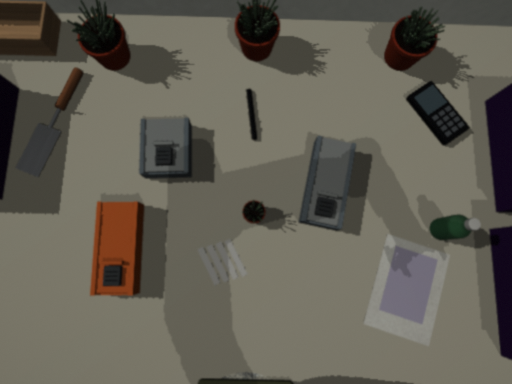

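View pics/sc0.png

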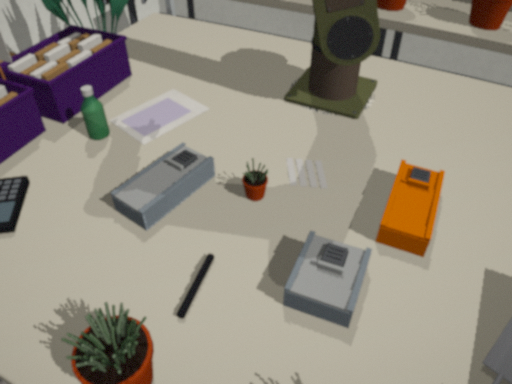

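Three candidates in the top view: the grey one at (328,182) is longest and fits. The grey one at (165,147) is the short case and the orange one at (117,248) is a decoy. I'll measure the first and enlarge it.

```bash
python3 - <<'E'
from h import *
f=load("top0");c=f["color"]
x0,y0,x1,y1=285,120,375,245
cv2.imwrite("pics/crop0.png",cv2.resize(c[y0:y1,x0:x1,::-1],None,fx=4.6,fy=4.6,interpolation=cv2.INTER_CUBIC))
hsv=cv2.cvtColor(c,cv2.COLOR_RGB2HSV)
dark=(c.max(2)<48).astype(np.uint8)
n,l,st,ce=cv2.connectedComponentsWithStats(dark)
for i in range(1,n):
    if st[i,4]>60 and 285<ce[i][0]<375 and 120<ce[i][1]<245: print(st[i],ce[i],ray(f,ce[i],.056))
# blueish grey
m=((c[:,:,2].astype(int)-c[:,:,0]>3)).astype(np.uint8)
m=cv2.morphologyEx(m,cv2.MORPH_CLOSE,np.ones((5,5)))
for k in cv2.findContours(m,0,2)[0]:
    if cv2.contourArea(k)>800:
        r=cv2.minAreaRect(k);b=cv2.boxPoints(r);w=ray(f,b,.05);print(r,b.tolist(),w[:,:2].round(3).tolist(),np.linalg.norm(w[1]-w[0]),np.linalg.norm(w[2]-w[1]))
E
```

```text
[315 196  22  22 383] [325.39686684 206.54830287] [[ 0.47322134 -0.16390941  0.056     ]]
[300 220  39  10  67] [316.59701493 224.46268657] [[ 0.43350376 -0.14428523  0.056     ]]
((408.5035400390625, 284.653076171875), (44.46833419799805, 67.56493377685547), 14.620874404907227) [[378.4619445800781, 311.72918701171875], [395.5168151855469, 246.3521728515625], [438.5451354980469, 257.57696533203125], [421.4902648925781, 322.9539794921875]] [[0.254, -0.274], [0.391, -0.317], [0.369, -0.409], [0.233, -0.364]] 0.1433726125928544 0.09508494414650023
((500.5, 292.5), (131.0, 21.0), 90.0) [[490.0, 227.0], [511.0, 227.0], [511.0, 358.0], [490.0, 358.0]] [[0.438, -0.528], [0.439, -0.575], [0.167, -0.547], [0.166, -0.503]] 0.0470052014858829 0.27332884418042724
((498.5, 147.5), (127.0, 25.0), 90.0) [[486.0, 84.0], [511.0, 84.0], [511.0, 211.0], [486.0, 211.0]] [[0.778, -0.552], [0.78, -0.613], [0.474, -0.579], [0.473, -0.523]] 0.06047529263442658 0.3073074942005678
((438.5573425292969, 109.86883544921875), (53.00727462768555, 24.327009201049805), 50.19443130493164) [[412.245849609375, 97.2950668334961], [430.93438720703125, 81.7212905883789], [464.86883544921875, 122.4426040649414], [446.1802978515625, 138.01638793945312]] [[0.738, -0.373], [0.779, -0.42], [0.68, -0.493], [0.64, -0.446]] 0.062420180681968356 0.12340178696213312
((8.5, 137.0), (118.0, 17.0), 90.0) [[-3.612708175421576e-15, 78.0], [17.0, 78.0], [17.0, 196.0], [0.0, 196.0]] [[0.76, 0.595], [0.761, 0.555], [0.48, 0.515], [0.479, 0.552]] 0.03989260910791356 0.28307042493253237
```

View pics/crop0.png

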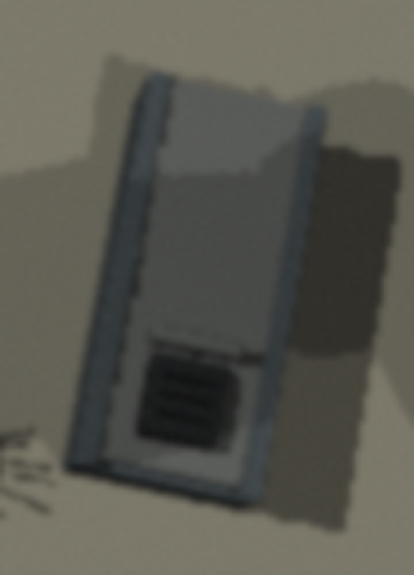

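The crop shows the long grey case: tab at crop (188,400), ridge just above it at crop y≈340, so it opens upwards in the image (about world +x). Next: the axis direction and size checks.

```bash
python3 - <<'E'
from h import *
f=load("top0")
p=np.array([[326,108],[262,503],[68,468],[160,73],[188,400],[205,337]])/4.6+[285,120]
w=ray(f,p,.05);w[4]=ray(f,p[4],.056);w[5]=ray(f,p[5],.06);print(w.round(4))
print(np.linalg.norm(w[0]-w[1]),np.linalg.norm(w[1]-w[2]))
for a,b in((0,1),(3,2)):
    d=w[a]-w[b];print(np.degrees(np.arctan2(d[1],d[0])))
d=w[1]-w[2];print(np.degrees(np.arctan2(d[1],d[0]))+90)
s=telemetry.observe();M=R.from_quat(s["tool_rot"]).as_matrix();print(M.round(3), np.array(eyes.grab_frame("wrist")["mount"]).round(3))
print((M.T@(w[4]+[0,0,.13]-s["tcp_pos"])*1000).round(1))
E
```

```text
[[ 0.6213 -0.2369  0.05  ]
 [ 0.4248 -0.2008  0.05  ]
 [ 0.4392 -0.1086  0.05  ]
 [ 0.6372 -0.1545  0.05  ]
 [ 0.4723 -0.1649  0.056 ]
 [ 0.5023 -0.1726  0.06  ]]
0.19984012820108993 0.09325343546619712
-10.402092336681015
-13.036049665312161
-8.87206391912136
[[ 0.906  0.424 -0.001]
 [ 0.424 -0.906  0.002]
 [-0.    -0.002 -1.   ]] [[ 0.     0.966  0.26   0.066]
 [ 1.     0.    -0.001 -0.001]
 [-0.001  0.26  -0.966 -0.171]
 [ 0.     0.     0.     1.   ]]
[ 357.9 -174.7   15.8]
```

Length 200 mm and width 93 mm both check; axis ≈ -11°, tab at (0.472,-0.165). Moving above it with the jaws shutting, then turning the tool x onto the slide axis (about +36° about tool z).

```bash
python3 -m crank '[[0,0,0,30,-15,0,-1],[0,0,0,50,-24,0,-1],[0,0,0,50,-24,0,-1],[0,0,0,50,-24,0,-1],[0,0,0,50,-25,0,-1],[0,0,0,50,-25,0,-1],[0,0,0,50,-25,0,-1],[0,0,0,28,-13,16,-1],[0,0,0.16,0,0,20,-1],[0,0,0.16,0,0,20,-1],[0,0,0.16,0,0,20,-1],[0,0,0.15,0,0,0,-1],[0,0,0,0,0,0,-1],[0,0,0,0,0,0,-1]]' 40; python3 - <<'E'
from h import *
f=grab("wrist","w1");cv2.imwrite("pics/w1v.png",f["color"][:,:,::-1])
s=telemetry.observe();M=R.from_quat(s["tool_rot"]).as_matrix();print(s["t"],s["tcp_pos"],M.round(3),s["force"])
E
```

```text
t: 1.9
tcp_pos: [0.4728, -0.1653, 0.1265]
tool_rot: [0.995, -0.095, 0.0, 0.0]
force: [-0.1, -0.1, 0.3]
width: -0.0001
1.95 [ 0.47286206 -0.16530218  0.12653572] [[ 0.982 -0.189  0.001]
 [-0.189 -0.982 -0.   ]
 [ 0.001  0.    -1.   ]] [ 0.57015774 -1.61708232  0.03383881]
```

View pics/w1v.png

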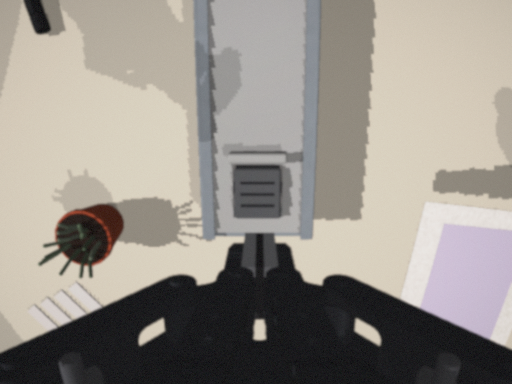

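The close view shows the tab with corners about (236,166) to (281,217), the ridge at (258,156), and the rails nearly vertical, so the tool is aligned. Now its offset from the tool.

```bash
python3 - <<'E'
from h import *
f=load("w1");s=telemetry.observe();M=R.from_quat(s["tool_rot"]).as_matrix();t=np.array(s["tcp_pos"])
g=lambda px,z:((ray(f,px,z)-t)@M*1000).round(1)
print("tab",g([[236,166],[281,166],[282,217],[233,217]],.056))
print("ridge",g([[230,160],[286,160]],.060))
print("rail",g([[206,20],[213,235],[306,20],[300,235]],.05))
E
```

```text
tab [[ 22.7 -18.1  70.5]
 [ 22.7  15.6  70.5]
 [-17.5  17.1  70.5]
 [-17.5 -21.1  70.5]]
ridge [[ 27.9 -22.1  66.6]
 [ 27.9  18.9  66.6]]
rail [[126.2 -38.2  76.6]
 [-35.  -38.2  76.5]
 [126.2  32.2  76.6]
 [-35.   32.4  76.5]]
```

```bash
python3 -m crank '[[0,0,0,10,-2,30,-1],[0,0,0,0,0,30,-1],[0,0,0,0,0,6,-1],[0,0,0,0,0,4,-1],[0,0,0,0,0,4,-1],[0,0,0,0,0,4,-1],[0,0,0,0,0,0,-1],[0,0,0,0,0,0,-1]]'
```

```text
t: 2.95
tcp_pos: [0.483, -0.1652, 0.0486]
tool_rot: [0.995, -0.096, 0.0, 0.0]
force: [-0.3, 0.6, 0.2]
width: -0.0001
```

Force is near zero where about 6.5 N was expected, so I'll look.

```bash
python3 - <<'E'
from h import *
f=grab("wrist","w2");b=grab("scene","sc2")
cv2.imwrite("pics/v2.png",np.hstack([cv2.resize(f["color"][60:300,130:390],(400,370)),cv2.resize(b["color"][110:240,90:230],(400,370))])[:,:,::-1])
s=telemetry.observe();print(s["force"],s["ft_torque"],s["tcp_pos"])
E
```

```text
[-0.2402656  -0.3883804  -0.14764189] [-0.01205151 -0.02481452  0.00596928] [ 0.48299422 -0.16520834  0.04849833]
```

View pics/v2.png

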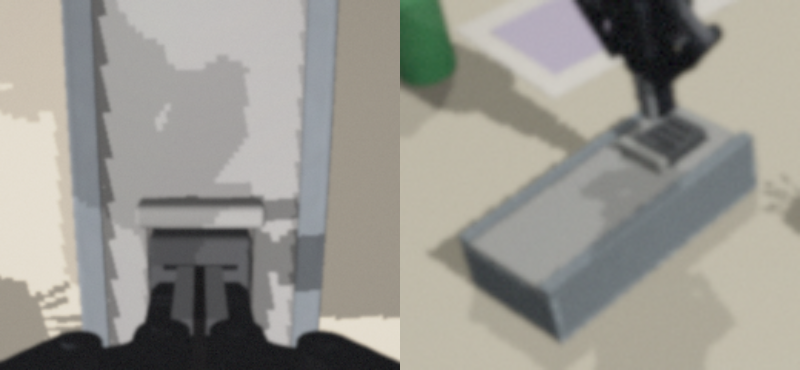

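```bash
python3 - <<'E'
from h import *
def proj(f,P):
    E=np.linalg.inv(np.array(f["extrinsics"]));c=np.c_[P,np.ones(len(P))]@E.T
    c=c[:,:3]*[1,-1,-1];return cv2.projectPoints(c,np.zeros(3),np.zeros(3),K(f),np.array(f["D"],float))[0].reshape(-1,2).round(1)
t=np.array(telemetry.observe()["tcp_pos"])
sc=load("sc2")
print("tcp in scene/wrist",proj(sc,[t]),proj(load("w2"),[t]))
print("tab est in scene",proj(sc,[[.475,-.163,.056],[.4757,-.1639,.056]]), "case corners", proj(sc,[[.6213,-.2369,.05],[.4248,-.2008,.05],[.4392,-.1086,.05],[.6372,-.1545,.05]]))
# tab & corners via two views: top and wrist
def tri(a,pa,b,pb):
    def l(f,p): 
        u=ray(f,[p],0)[0];o=np.array(f["extrinsics"])[:3,3];return o,(u-o)/np.linalg.norm(u-o)
    o1,d1=l(a,pa);o2,d2=l(b,pb);s=np.linalg.lstsq(np.c_[d1,-d2],o2-o1,rcond=None)[0]
    A=o1+s[0]*d1;B=o2+s[1]*d2;return ((A+B)/2).round(4),np.linalg.norm(A-B).round(4)
w=load("w1");tp=load("top0");s0=load("sc0")
print("tab top/wrist",tri(tp,[325.6,206.7],w,[258,191.5]),"scene/wrist",tri(s0,[184.5,158],w,[258,191.5]))
im=cv2.resize(sc["color"][90:220,110:250],None,fx=5.5,fy=4.5*5.5/4.5,interpolation=cv2.INTER_CUBIC)[:,:,::-1].copy()
p=proj(sc,[t])[0];cv2.circle(im,(int((p[0]-110)*5.5),int((p[1]-90)*5.5)),5,(0,0,255),1)
im=im[:600];cv2.imwrite("pics/v3.png",im);print(im.shape)
E
```

```text
tcp in scene/wrist [[182.8 161.1]] [[260.5 228.4]]
tab est in scene [[185.4 156.3]
 [184.9 156.4]] case corners [[112.1 191.5]
 [183.7 140.7]
 [217.1 156. ]
 [141.5 210.4]]
tab top/wrist (array([ 0.4742, -0.1648,  0.0504]), np.float64(0.0019)) scene/wrist (array([ 0.4757, -0.1645,  0.052 ]), np.float64(0.0014))
(600, 770, 3)
```

```bash
python3 -c "
import cv2;i=cv2.imread('pics/v3.png');cv2.imwrite('pics/v3.png',cv2.resize(i,None,fx=.8,fy=.8))"
```

```text
(no output)
```

View pics/v3.png

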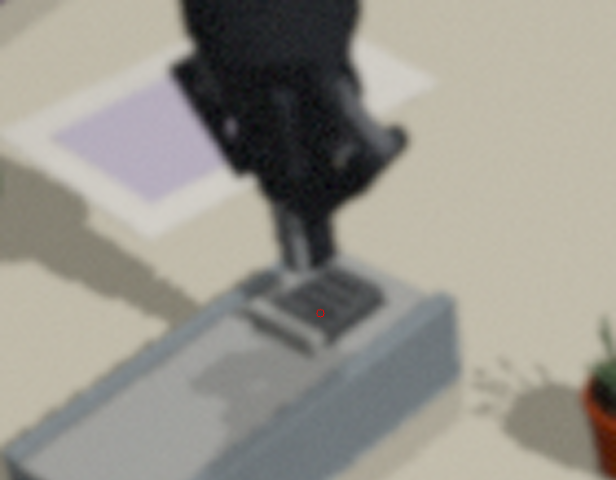

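The scene view shows the real fingertip at crop (308,268), while the reported TCP projects to (320,313). The tips are still roughly 10–20 mm above the tab, which agrees with zero force. The tip and tab line up sideways in the wrist view, so I'll go down in small steps, watching force.

```bash
python3 -m crank '[[0,0,0,0,0,3,-1],[0,0,0,0,0,3,-1],[0,0,0,0,0,0,-1]]'
```

```text
t: 3.42
tcp_pos: [0.4824, -0.165, 0.0419]
tool_rot: [0.995, -0.096, -0.0, -0.0]
force: [0.0, 0.1, 0.5]
width: -0.0
```

```bash
python3 -m crank '[[0,0,0,0,0,3,-1],[0,0,0,0,0,0,-1]]';python3 -m crank '[[0,0,0,0,0,3,-1],[0,0,0,0,0,0,-1]]'
```

```text
t: 3.68
tcp_pos: [0.4826, -0.1651, 0.039]
tool_rot: [0.995, -0.096, -0.0, -0.0]
force: [-0.7, -0.3, -0.1]
width: -0.0
t: 3.92
tcp_pos: [0.4826, -0.1651, 0.0361]
tool_rot: [0.995, -0.096, -0.0, -0.0]
force: [0.8, 0.3, -0.9]
width: 0.0001
```

```bash
python3 - <<'E'
from h import *
f=grab("wrist","w4");b=grab("scene","sc4")
cv2.imwrite("pics/v4.png",np.hstack([cv2.resize(f["color"][60:300,130:390],(400,370)),cv2.resize(b["color"][110:200,140:237],(400,370),interpolation=cv2.INTER_CUBIC)])[:,:,::-1])
E
```

```text
(no output)
```

View pics/v4.png

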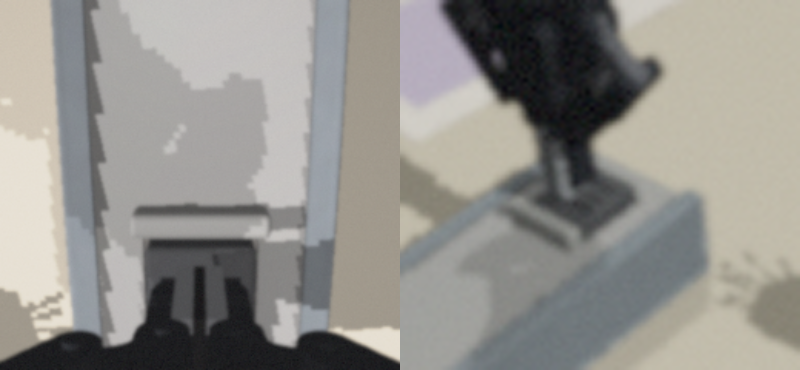

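The tips are now almost on the tab (scene crop (575,200), centred). Continuing down slowly.

```bash
python3 -m crank '[[0,0,0,0,0,3,-1],[0,0,0,0,0,0,-1]]';python3 -m crank '[[0,0,0,0,0,2,-1],[0,0,0,0,0,0,-1]]'
```

```text
t: 4.28
tcp_pos: [0.4826, -0.1651, 0.0331]
tool_rot: [0.995, -0.096, -0.0, -0.0]
force: [1.1, 0.0, -0.2]
width: 0.0001
t: 4.53
tcp_pos: [0.4827, -0.1651, 0.0311]
tool_rot: [0.995, -0.096, -0.0, -0.0]
force: [-0.3, -0.4, 0.7]
width: 0.0
```

```bash
for i in 1 2; do :; done; python3 -m crank '[[0,0,0,0,0,2,-1],[0,0,0,0,0,0,-1]]';python3 -m crank '[[0,0,0,0,0,2,-1],[0,0,0,0,0,0,-1]]'
```

```text
t: 4.78
tcp_pos: [0.4826, -0.1651, 0.0291]
tool_rot: [0.995, -0.096, -0.0, -0.0]
force: [0.1, -0.1, 0.4]
width: 0.0003
t: 5.03
tcp_pos: [0.4828, -0.1651, 0.0272]
tool_rot: [0.995, -0.096, -0.0, -0.0]
force: [0.1, 0.5, -0.6]
width: -0.0003
```

```bash
python3 - <<'E'
from h import *
f=grab("wrist","w5");b=grab("scene","sc5")
a=load("sc0")
s=telemetry.observe();print(np.round(s["joint_efforts"],2),s["force"],s["ft_torque"])
z=lambda im:cv2.resize(im["color"][125:190,150:220],(400,370),interpolation=cv2.INTER_CUBIC)
cv2.imwrite("pics/v5.png",np.hstack([cv2.resize(f["color"][150:290,180:330],(400,370),interpolation=cv2.INTER_CUBIC),z(b)])[:,:,::-1])
E
```

```text
[-0.000e+00 -4.185e+01  2.022e+01 -1.000e-02  0.000e+00  0.000e+00] [-0.02014466 -0.54034785 -0.05854866] [-0.01469783  0.05147031  0.03187115]
```

View pics/v5.png

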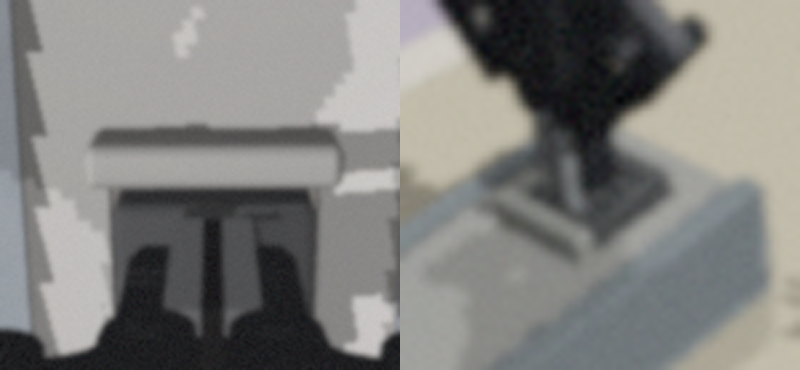

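The tips look at or just above the tab (scene crop (575,210)), but there is still no force. Continuing in 2 mm steps.

```bash
python3 -m crank '[[0,0,0,0,0,2,-1],[0,0,0,0,0,0,-1]]';python3 -m crank '[[0,0,0,0,0,2,-1],[0,0,0,0,0,0,-1]]' ; python3 -c "
from workcell import telemetry as t
s=t.observe();print(s['joint_efforts'],s['force'],s['tcp_pos'])"
```

```text
t: 5.38
tcp_pos: [0.4829, -0.1652, 0.0254]
tool_rot: [0.995, -0.096, 0.0, 0.0]
force: [-0.1, 0.7, 2.9]
width: -0.0002
t: 5.62
tcp_pos: [0.4829, -0.1652, 0.0234]
tool_rot: [0.995, -0.096, 0.0, 0.0]
force: [-1.0, 0.0, 4.4]
width: 0.0
[-1.35188224e-03 -3.99865615e+01  1.93893707e+01 -3.84907611e-01
 -5.42591424e-04 -1.02949614e-04] [-1.00438168e+00  3.57715632e-03  4.36043991e+00] [ 0.48292265 -0.16520592  0.02340197]
```

Contact: 2.9 N, then 4.4 N, which matches the tab spring (about 4 mm pressed). Pressing 4 mm more.

```bash
python3 -m crank '[[0,0,0,0,0,2,-1],[0,0,0,0,0,0,-1]]';python3 -m crank '[[0,0,0,0,0,2,-1],[0,0,0,0,0,0,-1]]'
```

```text
t: 5.88
tcp_pos: [0.4829, -0.1652, 0.0214]
tool_rot: [0.995, -0.096, 0.0, 0.0]
force: [-1.4, 1.0, 5.1]
width: -0.0001
t: 6.12
tcp_pos: [0.483, -0.1652, 0.0195]
tool_rot: [0.995, -0.096, 0.0, 0.0]
force: [-0.3, 1.0, 5.9]
width: 0.0002
```

```bash
python3 -m crank '[[0,0,0,0,0,1.5,-1],[0,0,0,3,0,0,-1],[0,0,0,3,0,0,-1],[0,0,0,3,0,0,-1],[0,0,0,3,0,0,-1],[0,0,0,0,0,0,-1]]'
```

```text
t: 6.88
tcp_pos: [0.4955, -0.1676, 0.0183]
tool_rot: [0.995, -0.096, 0.001, 0.0]
force: [-1.1, 2.4, 6.7]
width: -0.0002
```

```bash
python3 -m crank '[[0,0,0,4,0,0,-1],[0,0,0,4,0,0,-1],[0,0,0,4,0,0,-1]]'; python3 - <<'E'
from h import *
f=grab("wrist","w6");b=grab("scene","sc6")
z=lambda im:cv2.resize(im["color"][115:215,105:215],(400,370),interpolation=cv2.INTER_CUBIC)
cv2.imwrite("pics/v6.png",np.hstack([cv2.resize(f["color"][60:300,130:390],(400,370),interpolation=cv2.INTER_CUBIC),z(b)])[:,:,::-1])
E
```

```text
t: 7.25
tcp_pos: [0.5067, -0.1698, 0.0182]
tool_rot: [0.995, -0.096, 0.0, -0.0]
force: [-1.4, 1.2, 6.5]
width: -0.0
```

View pics/v6.png

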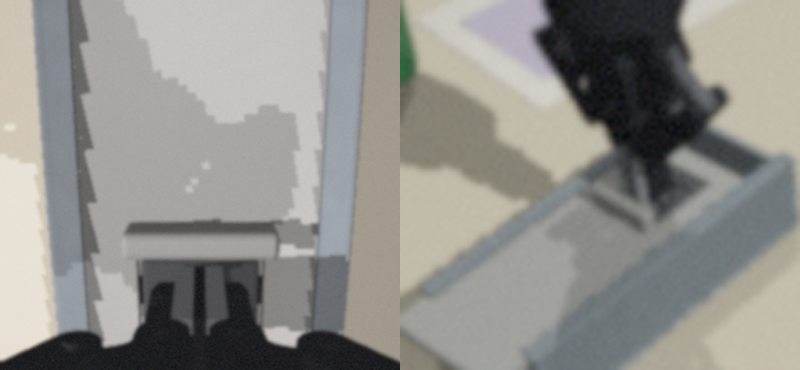

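The cover is sliding: the opening shows at scene crop (745,155) and the front overhangs. Carrying on to the stop.

```bash
python3 -m crank '[[0,0,0,5,0,0,-1],[0,0,0,5,0,0,-1],[0,0,0,5,0,0,-1],[0,0,0,5,0,0,-1],[0,0,0,5,0,0,-1],[0,0,0,5,0,0,-1],[0,0,0,5,0,0,-1],[0,0,0,5,0,0,-1],[0,0,0,3,0,0,-1],[0,0,0,3,0,0,-1],[0,0,0,0,0,0,-1]]'
```

```text
t: 8.72
tcp_pos: [0.5524, -0.1786, 0.0184]
tool_rot: [0.995, -0.096, 0.001, -0.0]
force: [-0.7, 0.8, 6.0]
width: 0.0001
```

```bash
python3 -m crank '[[0,0,0,4,0,0,-1],[0,0,0,4,0,0,-1],[0,0,0,4,0,0,-1],[0,0,0,0,0,0,-1]]'
```

```text
t: 9.22
tcp_pos: [0.5624, -0.1805, 0.018]
tool_rot: [0.995, -0.096, -0.001, -0.0]
force: [-2.7, 0.9, 7.2]
width: 0.0
```

```bash
python3 -m crank '[[0,0,0,3,0,0,-1],[0,0,0,0,0,0,-1]]';python3 -m crank '[[0,0,0,3,0,0,-1],[0,0,0,0,0,0,-1]]'
```

```text
t: 9.48
tcp_pos: [0.5629, -0.1806, 0.0179]
tool_rot: [0.995, -0.096, -0.003, -0.0]
force: [-7.4, 1.7, 11.9]
width: 0.0002
t: 9.72
tcp_pos: [0.5658, -0.1812, 0.0179]
tool_rot: [0.995, -0.096, -0.003, -0.0]
force: [-7.6, 2.4, 11.6]
width: 0.0002
```

```bash
python3 -m crank '[[0,0,0,3,0,0,-1],[0,0,0,0,0,0,-1]]'; python3 - <<'E'
from h import *
b=grab("scene","sc7");f=grab("wrist","w7")
z=lambda im:cv2.resize(im["color"][115:225,85:215],(400,340),interpolation=cv2.INTER_CUBIC)
cv2.imwrite("pics/v7.png",np.hstack([cv2.resize(f["color"][60:300,130:390],(370,340)),z(b)])[:,:,::-1])
E
```

```text
t: 9.98
tcp_pos: [0.5657, -0.1812, 0.0178]
tool_rot: [0.995, -0.096, -0.005, -0.0]
force: [-13.5, 2.1, 17.1]
width: -0.0002
```

View pics/v7.png

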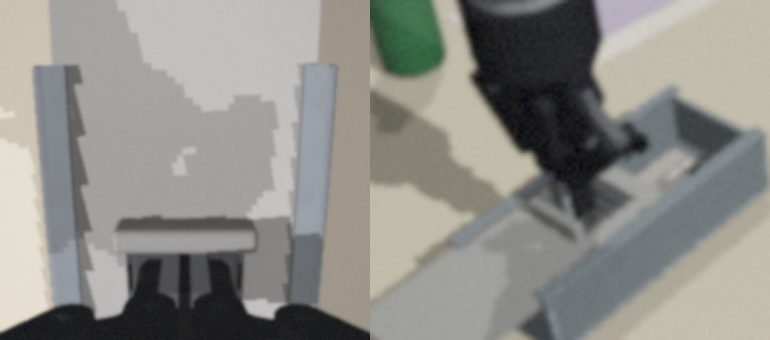

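The cover is at its stop (13.5 N, no more motion) and the labels are exposed. Easing off the push, then lifting clear.

```bash
python3 -m crank '[[0,0,0,-4,0,-2,-1],[0,0,0,-1,0,-8,-1],[0,0,0,0,0,-20,-1],[0,0,0,0,0,-40,-1],[0,0,0,0,0,-50,-1],[0,0,0,0,0,-50,-1],[0,0,0,-50,0,0,-1],[0,0,0,-50,0,0,-1],[0,0,0,-50,0,0,-1],[0,0,0,-50,0,0,-1],[0,0,0,0,0,0,-1],[0,0,0,0,0,0,-1]]'; python3 - <<'E'
from h import *
f=grab("top","t8");c=f["color"];cv2.imwrite("pics/t8v.png",cv2.resize(c[60:270,110:390,::-1],None,fx=2.7,fy=2.7))
E
```

```text
t: 11.58
tcp_pos: [0.372, -0.1438, 0.1882]
tool_rot: [0.995, -0.096, 0.001, 0.0]
force: [-0.3, -0.5, 0.7]
width: -0.0
```

View pics/t8v.png

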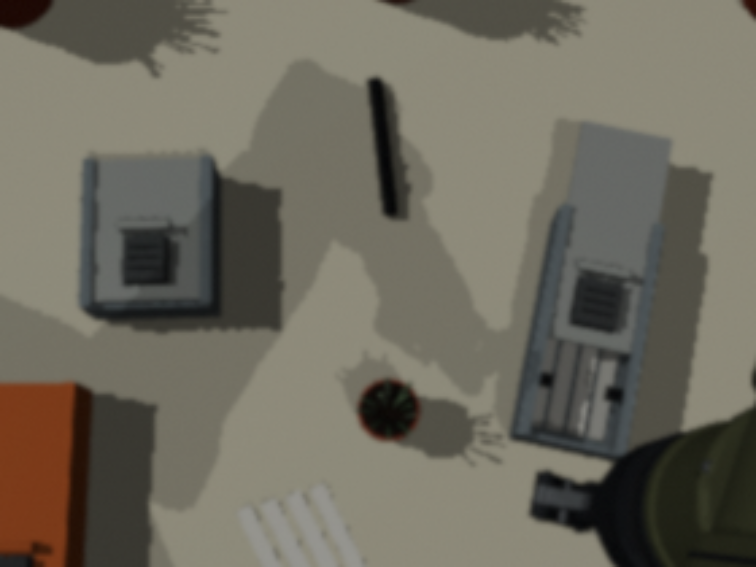

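```bash
python3 - <<'E'
from h import *
f=load("t8");a=ray(f,[[599/2.7+110,300/2.7+60]],.056);b=ray(f,[[325.6,206.7]],.056);print(a,np.linalg.norm(a-b))
s=telemetry.observe();print(s["t"],s["qd"])
order.job_done()
E
```

```text
[[ 0.55340174 -0.17937989  0.056     ]] 0.08189546319086356
11.625 [ 0.0046312   0.01485896  0.0109162   0.00315328 -0.00134382 -0.0016702 ]
the job is handed in; nothing more can be done
```

The long grey case is open and the job was handed in at 11.6 s. I pressed its tab with the shut gripper, slid the cover to its stop, then lifted clear.

**Last checks:**
- **Cover travel:** the tab moved about 82 mm between the two top views, which agrees with the 80 mm stop to within measuring error. The push force also rose to 13.5 N at the end with no further motion.
- **Tab while sliding:** the upward force stayed at about 6–7 N as the cover started to move, which is about 7 mm pressed by the stated spring. The tab joint itself can't be read directly.
- **Labels and short case:** the last top view shows the labels exposed and the short case still shut.
- **Robot clear:** the gripper is away from everything and the wrist force reads about zero.

**What disagreed:** the gripper first met the tab at a reported height of about 0.027 m, where 0.056 m was expected. That is roughly 29 mm too low, and the camera views also showed the fingertips above the reported point. I did not find the cause, so I went down by force and camera views instead of the reported height.

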